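# Tip the castings into the tub

### The arm

A 6-joint arm with a two-finger parallel gripper is mounted at the origin on the work surface. World frame = base frame: x ahead of the robot, y to its left, z up, the work surface at z = 0. Lengths are in m, angles in rad, forces in N, time in s.
With the tool pointing down it reaches from about 0.35 to 0.775 m from the base axis. Payload 7.3 kg.
Tool frame: the origin (TCP) lies between the finger pads; the fingertips stand 14 mm ahead of it and the grasp point (between the pads) lies 5 mm behind it; z points along the fingers, y is the line along which they close (so a half turn about z gives the same grasp; the last joint's range is limited). The gripper opens to 92 mm and grips with 3 to 60 N. Pads are 19 mm wide; open, the fingers measure 130 mm over their backs; the gripper's body (75 mm by 190 mm) begins 47 mm behind the grasp point.
Start: joints at [-1.25, 0.342, 1.524, -0, 1.275, -0.146], TCP at [0.236, -0.469, 0.241] pointing down, gripper open.
Joint ranges: [-2.53, 2.53], [-0.77, 2.02], [0.04, 2.7], [-1, 4.14], [0.28, 2.66], [-3.11, 3.11]. Speed limits (rad/s): [2.57, 2.57, 3.14, 3.14, 3.14, 3.14].

### API

Orientations are given as [roll, pitch, yaw] about the fixed x, y, z axes, in that order (R = Rz(yaw) Ry(pitch) Rx(roll)).
In Python, from cell import robot, eyes gives the robot as it stands. The module is installed in compiled form; this text tells all that it offers.
- The arm moves only by the shell command python3 -m handwheel 'ROWS' [FORCE]. ROWS is JSON, one flat list of numbers, 5 for each row, row after row: the shift along the world's x, y, z in mm, then the turn about the world's z in rad, then the opening, from 0 (shut) to 1 (fully open). In form: [x, y, z, spin, jaw, x, y, z, spin, jaw, ...]. A call has 1 to 8 rows; each row shifts and turns the commanded pose from where the row before left it; what a row does not reach is not made up. A row lasts 1/10 s, in which the tool goes at most 50 mm and 8.59 degrees, less where a joint would pass 70% of its speed; a pose out of reach is approached as far as the arm can. A call with a gripper value outside its range is refused whole. The fingers move at their own pace and stop on an object; FORCE is the grip in N (left out, the last holds). Time passes only in rows, so rows that do not move let the fingers close. It gives the time, the measured TCP pose, the force, the opening and the grip force at its end, in the units of the state.
- robot.observe(): the state, without advancing time (a new reading comes with each control period).
- eyes.read_camera(name): name is "side" or "top" or "wrist"; returns (picture, depth): 480x640x3 uint8, blue, green, red; 480x640 float32, m along the optical axis (not along the pixel's ray), 0 where there is no reading.
- eyes.calibration(name): a dict with "fx", "fy", "cx", "cy" (pixels), "world_to_cam" (4x4, takes a point from world to camera coordinates). Camera axes: x right, y down, z forward; pixel columns grow to the right and rows downward; lengths in m; the calibration is good to about 2 mm. A picture is of the moment at which its call begins: read the wrist's pose just before it. calibration takes no time and is no camera call; for the wrist camera it gives the pose at the moment of the call.
- robot.hand_in(): hands the job in; it is judged then, once.
The state is a dict: "time": time; "qpos": joint angles; "qvel": joint speeds; "joint_efforts": joint torques, N m; "tool_pos": TCP position; "tool_rot": TCP orientation; "contact_force": force on the tool from outside, world axes, zero at the start; "torque": the same for the moment, N m; "opening": finger opening in m; "grip_force": force on a finger pad.
Only numpy, scipy, OpenCV 4.12 (cv2) and the standard library are available. Lean on these libraries where they do the work, as an engineer would, in place of code of your own. Each camera call takes 0.05 s, during which the arm holds its last target. There are 200 camera calls.

### The job

Empty the tip tray on the goldsmith's bench: swing the gate across its mouth fully open, then work the tray's lever to tip the tray so that all four brass castings slide off into the wooden tub below. Then lower the tray gently until it lies fully down again (do not let it drop), leave the gate fully open with the castings resting in the tub, and do not disturb the jar, the felt wheel and the loose cap nearby.

Things in the scene. Friction and masses are not known exactly. Their poses are not given: they have to be found in the camera images.
- stand: Dark steel stand of the tip tray, fixed to the bench, 200 mm wide (its x). Origin: on the bench straight below the middle of the tray's lip and hinge line. Its x runs along the hinge line away from the robot (lever at -x, gate pin at +x); its y points from the tray out over the tub; z up. The tray lies at y from -185 to 0 mm.
- hinge (a point): Middle of the tray's hinge line, 130 mm above the bench at the stand's x = y = 0; the hinge line runs along the stand's x.
- tray (a joint): Tip angle of the aluminium tray (140 mm wide, 185 mm long, floor 130 mm above the bench, rims 26 mm high on three sides, open at the lip) about its hinge line at the lip. 0: lying level, at rest; grows as the rear end rises and the floor slopes down towards the tub; stop at 1.05 rad. It falls back under its weight if let go.
- tray_grip (a point): Centre of the black round hand grip (24 mm thick, 56 mm long along the hinge line) ending the tray's lever, on the robot's side. The lever is a 10 mm rod, 135 mm from hinge line to this point, at the stand's x = -112 mm; with the tray level it leans 0.45 rad from upright, away from the tub. It turns with the tray: pushing it over towards the tub tips the tray.
- gate (a joint): Angle of the gate, a steel blade 158 mm long, 117 to 165 mm above the bench, swinging on an upright pin at the far corner of the tray's mouth, just outside the lip. 0: shut, across the mouth, pointing to the stand's -x; 1.571: fully open, pointing to the stand's +y over the tub's far side. Opens clockwise seen from above, has stops at both ends and stays where it is left.
- gate_pin (a point): On the gate's pin axis (upright), at the height of its handle, 197 mm above the bench; at the stand's x = 92, y = 10 mm.
- gate_grip (a point): Push point on the gate's handle: a black round bar, 14 mm thick, 95 mm long from the pin, right above the blade and in line with it; this point is on the bar's centre line, 65 mm from the pin axis, 197 mm above the bench. About 25 mm is free between the bar and the blade.
- tub: A loose open plywood tub, 200 x 190 x 85 mm (its x, y, z), walls and floor 8 mm, 0.8 kg, standing with its near edge under the tray's lip. Origin: centre of its underside; axes nearly along the stand's.
- button_a: A chunky brass casting button: a disc 40 mm across at the foot, tapering above 9 mm to 26 mm across at the top, 20 mm tall, 0.18 kg. Starts flat on the tray. Origin: centre of its underside.
- button_b: A chunky brass casting button: a disc 40 mm across at the foot, tapering above 9 mm to 26 mm across at the top, 20 mm tall, 0.18 kg. Starts flat on the tray. Origin: centre of its underside.
- bar_a: A short cast brass bar, 24 x 60 x 16 mm (its x, y, z), 0.19 kg. Starts flat on the tray. Origin: centre of its underside.
- bar_b: A short cast brass bar, 24 x 60 x 16 mm (its x, y, z), 0.19 kg. Starts flat on the tray. Origin: centre of its underside.
- jar: Bystander: a clear plastic flux jar with a white screw lid, 60 mm across, 52 mm tall, beside the tub on the side away from the robot. Origin: centre of its underside.
- felt_wheel: Bystander: a brown felt polishing wheel lying flat, 76 mm across, 36 mm tall, 28 mm hole, beside the tub on the robot's side. Origin: centre of its underside.
- cap: Bystander: a loose white plastic jar cap, 60 mm across, 12 mm tall, beside the stand on the side away from the robot. Origin: centre of its underside.
There are look-alikes about, which are no part of the job. Leave any pink look-alike of the bar_a alone. Leave any blue look-alike of the button_a alone.

How it is judged:
By the outcome, as a careful person would: the job done as asked, in the order asked, and still so for the second after the job is handed in, with the robot touching nothing.
It also fails if it takes over 56 s, if anything falls off the work surface, if the arm or the gripper's body presses on something with over 40 N, if the wrist force passes 120 N, or if a joint passes its speed limit or range.

## Working session

There is one attempt and no reset: what is moved stays moved. The work goes in short steps, Python scripts to look and compute and a shell command to move; the robot and the scene stay as the last step left them, time stands still between calls to the robot, and variables do not carry over. Pictures are saved under pics/ and viewed, at most 10 in all, crops included, and the job is handed in when it is done.

```bash
mkdir -p pics
python3 - <<'E'
from cell import robot, eyes
import cv2,numpy as np
s=robot.observe();print(s['time'],s['tool_pos'],s['tool_rot'],s['opening'])
for n in ['side','top']:
    p,d=eyes.read_camera(n);cv2.imwrite(f'pics/{n}0.png',p);np.save(f'pics/{n}0.npy',d)
    c=eyes.calibration(n);print(n,c['fx'],c['cx'],c['cy'],np.round(np.linalg.inv(c['world_to_cam']),3).tolist())
E
```

```text
0.0 [ 0.23617733 -0.46847303  0.24007141] [-3.14016314e+00 -2.38718586e-04  4.66764553e-01] 0.09179831970853972
side 433.5928205796375 325.8559049718917 234.46327136076357 [[0.998, -0.055, 0.038, 0.532], [-0.064, -0.62, 0.782, -0.616], [-0.02, -0.782, -0.623, 0.637], [0.0, 0.0, 0.0, 1.0]]
top 519.5372384711685 326.4320863383092 235.20048167412398 [[-0.017, -0.99, 0.138, 0.464], [-1.0, 0.018, -0.0, -0.018], [-0.002, -0.138, -0.99, 1.056], [0.0, 0.0, 0.0, 1.0]]
```

View pics/top0.png

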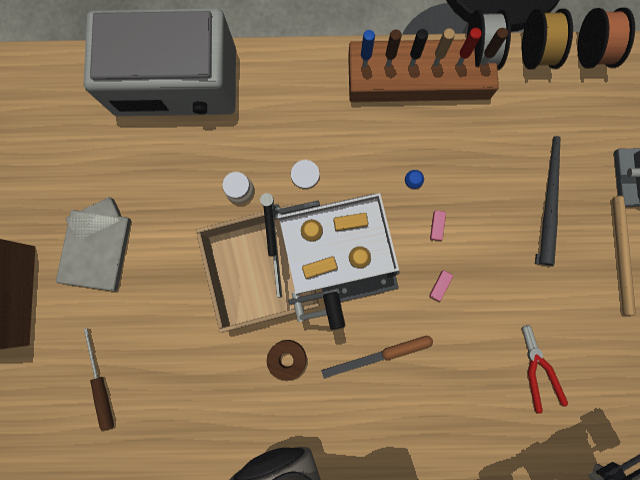

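View pics/side0.png

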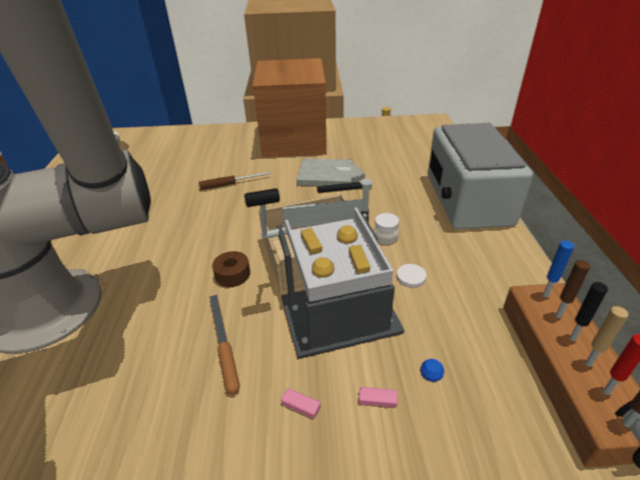

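Top view: the tub is centred near (245,270), with the tray at (340,235) holding brass castings at (311,229), (351,221), (319,267) and (360,257). The gate handle runs from its pin at (267,200) to (272,255), shut. The lever grip is at (334,310). The felt wheel is at (287,360), the jar at (236,185) and the cap at (305,173). The pink bars (438,225), (441,286) and the blue button (414,179) lie on the bench off the tray, so they are the look-alikes.

```bash
cat > h.py <<'E'
from cell import robot, eyes
import cv2,numpy as np
def cloud(d,c):
    v,u=np.mgrid[:480,:640]
    P=np.stack([(u-c['cx'])/c['fx']*d,(v-c['cy'])/c['fy']*d,d,np.ones_like(d)],-1)
    W=P@np.linalg.inv(c['world_to_cam']).T
    W=W[...,:3]; W[d==0]=np.nan; return W
E
python3 - <<'E'
from h import *
np.set_printoptions(precision=4,suppress=True)
p=cv2.imread('pics/top0.png');d=np.load('pics/top0.npy');W=cloud(d,eyes.calibration('top'))
def reg(n,u0,u1,v0,v1,m):
    k=np.zeros((480,640),bool);k[v0:v1,u0:u1]=1;k&=m;q=W[k]
    q=q[np.isfinite(q[:,0])]
    c=np.median(q,0);l=np.linalg.svd((q-q.mean(0))[:,:2],full_matrices=0)[2][0]
    t=(q-c)[:,:2]@l
    print(n,len(q),'mean',q.mean(0),'z',q[:,2].min(),q[:,2].max(),'dir',l,np.percentile(t,[1,99]),'ends',(c[:2]+l*t.min()),(c[:2]+l*t.max()))
dark=p.max(2)<70
z=W[...,2]
reg('bar',255,290,190,262,dark&(z>.18)&(z<.22))
reg('pin',255,290,185,262,(z>.185)&(z<.225))
reg('lever',318,350,285,335,dark&(z>.2))
br=(p[...,2].astype(int)-p[...,0]>70)&(z>.138)&(z<.16)
reg('brass',285,395,200,285,br)
# tray rim
rim=(z>.15)&(z<.163)
k=np.zeros_like(rim);k[185:300,285:405]=1
q=W[k&rim][:,:2].astype(np.float32); r=cv2.minAreaRect(q*1000);print('rim',r,cv2.boxPoints(r))
reg('jar',220,255,165,205,(z>.04)&(z<.06));reg('wheel',262,312,335,385,(z>.03)&(z<.045))
tub=(z>.078)&(z<.092);k=np.zeros_like(tub);k[195:335,190:300]=1
r=cv2.minAreaRect((W[k&tub][:,:2]*1000).astype(np.float32));print('tub',r,cv2.boxPoints(r))
E
```

```text
bar 423 mean [0.5931 0.0759 0.2021] z 0.18687667634038785 0.20728093375839052 dir [-0.996  -0.0895] [-0.0442  0.042 ] ends [0.6417 0.0799] [0.551  0.0717]
pin 571 mean [0.6049 0.0773 0.2023] z 0.18687667634038785 0.20779709442078176 dir [-0.9954 -0.0953] [-0.0482  0.055 ] ends [0.6553 0.0817] [0.55   0.0716]
lever 559 mean [ 0.4592 -0.027   0.2605] z 0.23485922857012054 0.2656750894835015 dir [-0.9789 -0.2041] [-0.0276  0.0263] ends [ 0.4864 -0.0214] [ 0.432  -0.0327]
brass 1339 mean [ 0.5754 -0.0331  0.1467] z 0.13822855754597818 0.15433257802823774 dir [-0.6505  0.7595] [-0.0765  0.0686] ends [ 0.6196 -0.0957] [0.5189 0.0219]
rim ((575.7997436523438, -38.333526611328125), (140.5683135986328, 183.7943115234375), 11.664429664611816) [[ 488.3873   37.4558]
 [ 525.5468 -142.5429]
 [ 663.2122 -114.1229]
 [ 626.0527   65.8758]]
jar 575 mean [0.707  0.1596 0.0514] z 0.04008681638758205 0.05751297226570107 dir [-0.8285 -0.56  ] [-0.026  0.024] ends [0.7303 0.1749] [0.6855 0.1447]
wheel 1077 mean [0.3645 0.0639 0.0357] z 0.030210080849501164 0.04109999929204977 dir [-0.8364  0.5481] [-0.0352  0.036 ] ends [0.3958 0.0434] [0.3328 0.0847]
tub ((540.8519897460938, 115.03890228271484), (200.44512939453125, 189.76634216308594), 13.933329582214355) [[420.7311 182.9974]
 [466.4255  -1.1853]
 [660.9728  47.0804]
 [615.2785 231.2632]]
```

```bash
python3 -c "
import cv2
p=cv2.imread('pics/top0.png')[160:350,190:450];cv2.imwrite('pics/crop0.png',cv2.resize(p,None,fx=3,fy=3,interpolation=cv2.INTER_CUBIC))"
```

```text
(no output)
```

View pics/crop0.png

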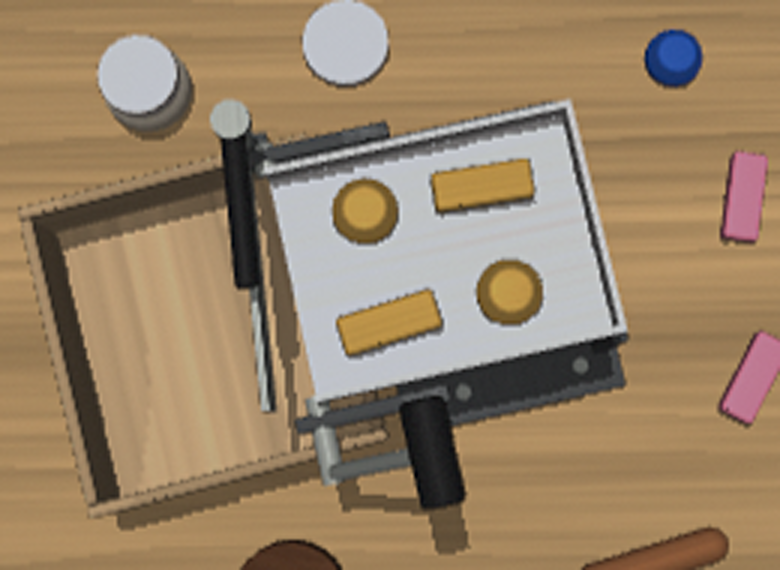

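The crop confirms it: the brass buttons are at crop (366,210) and (510,290), and the brass bars at (388,322) and (483,185), all on the tray. The pink and blue pieces stay untouched. Heights, sizes and lever position agree with the description: hinge ≈ (557,52), stand yaw 0.204, pin ≈ (645,80), gate already open by about 0.11 rad.

Next I go above the gate handle.

```bash
python3 -m handwheel '[21,34,6,-0.024,0.37, 21,34,6,-0.024,0.37, 21,34,6,-0.024,0.37, 21,34,6,-0.024,0.37, 21,34,6,-0.024,0.37, 21,34,6,-0.024,0.37, 21,34,6,-0.024,0.37, 21,34,6,-0.024,0.37]' 20; python3 -m handwheel '[22,34,0,-0.024,0.37, 22,34,0,-0.024,0.37, 22,34,0,-0.024,0.37, 22,34,0,-0.024,0.37, 22,34,0,-0.024,0.37, 22,34,0,-0.024,0.37, 22,34,0,-0.024,0.37, 22,34,0,-0.024,0.37]'; python3 -m handwheel '[0,0,0,0,0.37,0,0,0,0,0.37]'
```

```text
time: 0.9
tool_pos: [0.4047, -0.1952, 0.2888]
tool_rot: [-3.141, 0.0, 0.274]
contact_force: [1.0, -1.1, -0.1]
opening: 0.0358
grip_force: 0.0
time: 1.7
tool_pos: [0.5808, 0.0768, 0.2883]
tool_rot: [3.141, 0.001, 0.082]
contact_force: [0.7, 0.2, -0.2]
opening: 0.0341
grip_force: 0.0
time: 1.9
tool_pos: [0.5801, 0.0759, 0.2877]
tool_rot: [3.141, 0.002, 0.085]
contact_force: [0.2, -0.7, 0.3]
opening: 0.0344
grip_force: 0.0
```

```bash
python3 -m handwheel '[0,-1,-23,0,0.37, 0,0,-23,0,0.37, 0,0,-23,0,0.37, 0,0,-12,0,0.37, 0,0,-12,0,0.37, 0,0,0,0,0.37]'
python3 - <<'E'
import numpy as np
pin=np.array([645.3,80.1]);th=0.2036;P=None
for k,g in enumerate(np.r_[0.114,np.linspace(.21,1.571,15)]):
    a=np.pi+th-g; r=np.array([np.cos(a),np.sin(a)]); m=np.array([r[1],-r[0]])
    p=pin+65*r+(0 if k==0 else 10)*m+(3*m if k==15 else 0)
    print(k,p.round(1),'' if P is None else (p-P).round(1)); P=p
E
```

```text
time: 2.5
tool_pos: [0.5796, 0.0736, 0.1946]
tool_rot: [-3.142, 0.002, 0.082]
contact_force: [-0.4, 0.5, 0.7]
opening: 0.034
grip_force: 0.0
0 [580.6  74.3] 
1 [580.4  90.5] [-0.2 16.2]
2 [581.7  96.8] [1.3 6.3]
3 [583.6 102.9] [1.9 6.1]
4 [586.1 108.7] [2.5 5.9]
5 [589.2 114.4] [3.1 5.6]
6 [592.8 119.6] [3.6 5.3]
7 [596.8 124.6] [4.1 4.9]
8 [601.4 129.1] [4.5 4.5]
9 [606.3 133.1] [5. 4.]
10 [611.7 136.6] [5.3 3.5]
11 [617.3 139.6] [5.6 3. ]
12 [623.2 142. ] [5.9 2.4]
13 [629.3 143.9] [6.1 1.9]
14 [635.6 145.1] [6.3 1.2]
15 [644.9 146.4] [9.3 1.2]
```

```bash
python3 -m handwheel '[0,8,0,0,0.37, 0,8,0,-0.08,0.37, 1,6,0,-0.09,0.37, 2,6,0,-0.09,0.37, 3,6,0,-0.09,0.37, 3,5.5,0,-0.09,0.37, 3.5,5,0,-0.09,0.37, 4,5,0,-0.09,0.37]'; python3 -m handwheel '[4.5,4.5,0,-0.09,0.37, 5,4,0,-0.09,0.37, 5.5,3.5,0,-0.09,0.37, 5.5,3,0,-0.09,0.37, 6,2.5,0,-0.09,0.37, 6,2,0,-0.09,0.37, 6,1,0,-0.08,0.37, 5,1,0,-0.05,0.37]';python3 -m handwheel '[3,1,0,0,0.37,0,0,0,0,0.37]'
python3 - <<'E'
from h import *
s=robot.observe();print(s['qpos'],s['contact_force'])
p,d=eyes.read_camera('top');W=cloud(d,eyes.calibration('top'));z=W[...,2]
cv2.imwrite('pics/top1.png',p)
E
```

```text
time: 3.3
tool_pos: [0.5955, 0.1237, 0.1965]
tool_rot: [3.139, 0.002, -0.541]
contact_force: [-6.8, -2.2, 2.3]
opening: 0.0334
grip_force: 3.1
time: 4.1
tool_pos: [0.6384, 0.147, 0.1963]
tool_rot: [3.138, 0.003, -1.209]
contact_force: [-8.1, 3.6, 2.0]
opening: 0.0341
grip_force: 3.7
time: 4.3
tool_pos: [0.6415, 0.1481, 0.1962]
tool_rot: [3.138, 0.003, -1.206]
contact_force: [-8.2, 3.4, 0.9]
opening: 0.034
grip_force: 3.5
[1.09596319e-01 6.25706099e-01 1.17804310e+00 2.07265991e-03
 1.34200085e+00 2.88623934e+00] [-8.17829629  3.39162427  0.93121644]
```

View pics/top1.png

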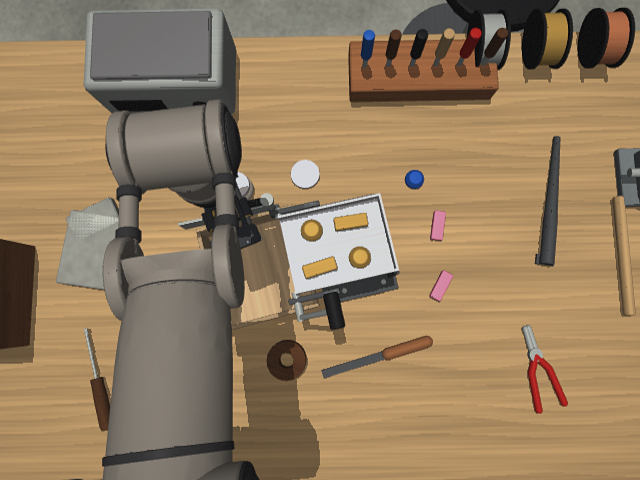

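The handle (about (250,225)) is nearly open. The force hasn't risen yet, so I'll nudge on to the stop.

```bash
for i in 1; do python3 -m handwheel '[3,0.5,0,0,0.37,0,0,0,0,0.37]'; python3 -m handwheel '[3,0.5,0,0,0.37,0,0,0,0,0.37]';  python3 -m handwheel '[3,0.5,0,0,0.37,0,0,0,0,0.37]'; done | grep -E 'pos|contact'
```

```text
tool_pos: [0.6419, 0.1482, 0.1961]
contact_force: [-18.3, 0.9, 4.9]
tool_pos: [0.6422, 0.1483, 0.1959]
contact_force: [-28.3, -0.9, 9.1]
tool_pos: [0.6426, 0.1485, 0.1957]
contact_force: [-38.4, -2.1, 13.3]
```

Hard stop confirmed: the force rises and the tool no longer moves. Now I back off, rise, and go over the lever.

```bash
python3 -m handwheel '[-9,-1,0,0,0.37, -7,-1,0,0,0.37,0,0,0,0,0.37,0,0,30,0,0.37,0,0,35,0,0.37,0,0,35,0,0.37,0,0,35,0,0.45,0,0,0,0,0.5]'; python3 -m handwheel '[-23,-21,0,0.145,0.5, -23,-22,0,0.145,0.5, -23,-22,0,0.145,0.5, -23,-22,0,0.145,0.5, -23,-22,0,0.145,0.5, -23,-22,0,0.145,0.5, -23,-22,0,0.145,0.5, -23,-22,0,0.145,0.5]'; python3 -m handwheel '[0,0,0,0.145,0.5, 0,0,0,0.105,0.5, 0,0,0,0,0.5]'
```

```text
time: 5.75
tool_pos: [0.6384, 0.146, 0.3375]
tool_rot: [-3.13, -0.003, -1.207]
contact_force: [0.3, -0.2, 0.2]
opening: 0.0437
grip_force: 0.0
time: 6.55
tool_pos: [0.4517, -0.0301, 0.3307]
tool_rot: [3.141, -0.001, -0.041]
contact_force: [-0.3, -0.1, 0.4]
opening: 0.0459
grip_force: 0.0
time: 6.85
tool_pos: [0.4525, -0.0296, 0.3308]
tool_rot: [3.141, -0.001, 0.203]
contact_force: [-0.1, -0.1, -0.1]
opening: 0.0464
grip_force: 0.0
```

Run:
```python
from h import *
p,d=eyes.read_camera('side');cv2.imwrite('pics/side2.png',p);W=cloud(d,eyes.calibration('side'))
p2,d2=eyes.read_camera('top');W2=cloud(d2,eyes.calibration('top'));cv2.imwrite('pics/top2.png',p2)
for P,V in((p,W),(p2,W2)):
    z=V[...,2];k=(P.max(2)<75)&(z>.18)&(z<.215)&(V[...,0]>.57)&(V[...,0]<.68)&(V[...,1]>.05)&(V[...,1]<.2)
    q=V[k]
    if len(q)>20:
        l=np.linalg.svd((q-q.mean(0))[:,:2],full_matrices=0)[2][0];print(len(q),q.mean(0),l,'expect dir -.202 .979')
```

```text
122 [0.6313827  0.13019193 0.20191216] [ 0.1972841  -0.98034636] expect dir -.202 .979
411 [0.63301961 0.12984732 0.2019888 ] [ 0.17389534 -0.98476414] expect dir -.202 .979
```

View pics/side2.png

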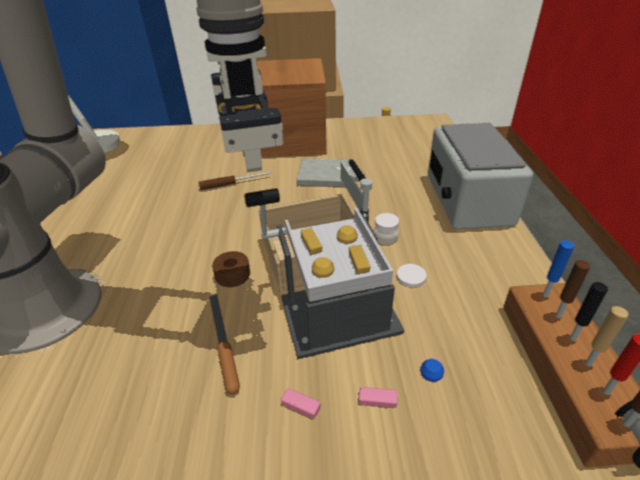

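Side view: the gate handle at (357,170) now points along the tub's far side, fully open. The four castings are still on the tray. The gripper is above and beside the lever grip (262,198). Now I go down astride the grip, outboard of the rod.

```bash
python3 -m handwheel '[-10,-2,-10,0,0.5, 0,0,-20,0,0.5, 0,0,-20,0,0.5, 0,0,-14,0,0.5, 0,0,-10,0,0.5, 0,0,-10,0,0.5,0,0,0,0,0.36,0,0,0,0,0.36]'
python3 - <<'E'
from h import *
x=np.array([.979,.202]);y=np.array([-.202,.979]);H=np.array([557.2,51.7])
P=None
for a in np.arange(0,1.051,.05):
    b=a-.45+0; g=min(4.5,a/.05*4.5)
    p=np.r_[H-130*x+(135*np.sin(b)+g)*y,130+135*np.cos(b)-5]
    print(round(a,2),p.round(1),'' if P is None else (p-P).round(1));P=p
E
```

```text
time: 7.75
tool_pos: [0.4425, -0.0314, 0.247]
tool_rot: [3.141, -0.0, 0.202]
contact_force: [-0.3, -0.6, -0.7]
opening: 0.0353
grip_force: 0.0
0.0 [441.8 -32.  246.6] 
0.05 [439.6 -21.6 249.3] [-2.2 10.4  2.8]
0.1 [438.4 -15.5 251.8] [-1.3  6.1  2.5]
0.15 [437.1  -9.2 254. ] [-1.3  6.3  2.2]
0.2 [435.8  -2.9 255.8] [-1.3  6.4  1.8]
0.25 [434.4   3.6 257.3] [-1.3  6.4  1.5]
0.3 [433.1  10.1 258.5] [-1.3  6.5  1.2]
0.35 [431.7  16.7 259.3] [-1.4  6.6  0.8]
0.4 [430.4  23.2 259.8] [-1.4  6.6  0.5]
0.45 [429.   29.8 260. ] [-1.4  6.6  0.2]
0.5 [427.7  36.5 259.8] [-1.4  6.6 -0.2]
0.55 [426.3  43.  259.3] [-1.4  6.6 -0.5]
0.6 [424.9  49.6 258.5] [-1.4  6.6 -0.8]
0.65 [423.6  56.1 257.3] [-1.3  6.5 -1.2]
0.7 [422.3  62.5 255.8] [-1.3  6.4 -1.5]
0.75 [421.   68.9 254. ] [-1.3  6.4 -1.8]
0.8 [419.7  75.2 251.8] [-1.3  6.3 -2.2]
0.85 [418.4  81.3 249.3] [-1.3  6.1 -2.5]
0.9 [417.2  87.3 246.6] [-1.2  6.  -2.8]
0.95 [415.9  93.2 243.5] [-1.2  5.9 -3.1]
1.0 [414.8  98.9 240.1] [-1.2  5.7 -3.4]
1.05 [413.6 104.5 236.4] [-1.1  5.5 -3.7]
```

```bash
python3 -m handwheel '[-1,5,1.5,0,0.36, -1.2,5.5,1.3,0,0.36, -1.3,6,2.5,0,0.36, -1.3,6.3,2.2,0,0.36, -1.3,6.4,1.8,0,0.36, -1.3,6.4,1.5,0,0.36, -1.3,6.5,1.2,0,0.36, -1.4,6.6,0.8,0,0.36]'; python3 -m handwheel '[-0.7,3.3,0.3,0,0.36, -0.7,3.3,0.2,0,0.36, -0.7,3.3,0.1,0,0.36, -0.7,3.3,0.1,0,0.36, -0.7,3.3,-0.1,0,0.36, -0.7,3.3,-0.1,0,0.36, -0.7,3.3,-0.2,0,0.36, -0.7,3.3,-0.3,0,0.36]'
cat > look.py <<'E'
from h import *
import sys
s=robot.observe()
p,d=eyes.read_camera('side');cv2.imwrite(f'pics/{sys.argv[1]}.png',p)
z=cloud(d,eyes.calibration('side'))
b=(p[...,2].astype(int)-p[...,0]>90)&(p[...,2]>140)&(z[...,0]>.4)&(z[...,0]<.7)&(z[...,1]>-.2)&(z[...,1]<.25)
n,l,st,c=cv2.connectedComponentsWithStats(b.astype(np.uint8))
for i in range(1,n):
    if st[i,4]>30: print(st[i,4],c[i].round(),np.nanmedian(z[l==i],0).round(3))
E
python3 look.py s3
```

```text
time: 8.55
tool_pos: [0.4339, 0.0159, 0.2619]
tool_rot: [3.136, -0.005, 0.202]
contact_force: [2.0, -8.4, 6.7]
opening: 0.0335
grip_force: 4.2
time: 9.35
tool_pos: [0.4279, 0.0429, 0.2613]
tool_rot: [3.138, -0.004, 0.203]
contact_force: [1.5, -6.0, 5.1]
opening: 0.033
grip_force: 3.1
75 [345. 215.] [0.598 0.014 0.177]
36 [308. 222.] [0.531 0.001 0.175]
```

```bash
python3 -m handwheel '[-0.7,3.3,-0.4,0,0.36, -0.7,3.3,-0.4,0,0.36, -0.7,3.3,-0.6,0,0.36, -0.7,3.3,-0.6,0,0.36, -0.6,3.2,-0.7,0,0.36, -0.6,3.2,-0.8,0,0.36, -0.6,3.2,-0.9,0,0.36, -0.6,3.2,-0.9,0,0.36]'; python3 -m handwheel '[-0.6,3.2,-1,0,0.36, -0.6,3.1,-1.1,0,0.36, -0.6,3.1,-1.2,0,0.36, -0.6,3,-1.3,0,0.36, -0.6,3,-1.4,0,0.36, -0.6,3,-1.4,0,0.36, -0.6,3,-1.5,0,0.36, -0.6,3,-1.5,0,0.36]'; python3 -m handwheel '[-0.6,2.9,-1.7,0,0.36, -0.6,2.9,-1.7,0,0.36, 0,0,0,0,0.36, 0,0,0,0,0.36, 0,0,0,0,0.36, 0,0,0,0,0.36, 0,0,0,0,0.36, 0,0,0,0,0.36]'; python3 look.py s4
```

```text
time: 10.2
tool_pos: [0.4211, 0.0702, 0.254]
tool_rot: [-3.141, 0.001, 0.203]
contact_force: [1.3, -1.5, 1.5]
opening: 0.0331
grip_force: 1.0
time: 11.0
tool_pos: [0.4165, 0.0944, 0.2437]
tool_rot: [3.142, 0.0, 0.203]
contact_force: [1.1, -1.8, 1.7]
opening: 0.0331
grip_force: 0.7
time: 11.8
tool_pos: [0.4153, 0.0999, 0.2404]
tool_rot: [3.141, 0.0, 0.203]
contact_force: [0.5, -1.2, -1.5]
opening: 0.0334
grip_force: 0.7
156 [329. 236.] [0.576 0.142 0.027]
254 [296. 245.] [0.501 0.121 0.024]
```

View pics/s4.png

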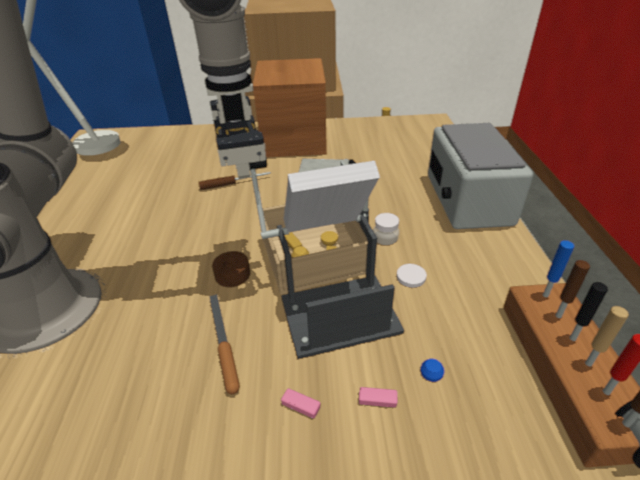

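The tray is up at about 1.0 rad, and brass pieces show in the tub at (292,242), (300,253) and (330,238). I'll check the fourth from the top camera.

Run:
```python
from h import *
p,d=eyes.read_camera('top');z=cloud(d,eyes.calibration('top'))
cv2.imwrite('pics/t4.png',cv2.resize(p[150:360,150:420],None,fx=2.5,fy=2.5))
b=(p[...,2].astype(int)-p[...,0]>90)&(p[...,2]>130)&(z[...,0]>.4)&(z[...,0]<.7)&(z[...,1]>-.2)&(z[...,1]<.25)
n,l,st,c=cv2.connectedComponentsWithStats(b.astype(np.uint8))
for i in range(1,n):
    if st[i,4]>20: print(st[i,4],c[i].round(),np.nanmedian(z[l==i],0).round(3))
```

```text
29 [406. 231.] [ 0.616 -0.181 -0.001]
287 [245. 252.] [0.576 0.144 0.028]
268 [274. 252.] [0.576 0.087 0.024]
137 [267. 285.] [0.51  0.101 0.028]
311 [243. 294.] [0.493 0.149 0.024]
```

View pics/t4.png

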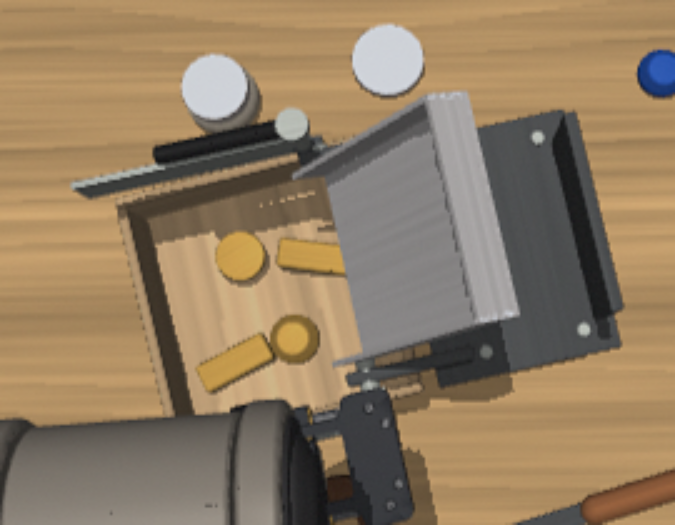

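All four castings are in the tub: crop (240,257), (312,257), (235,362) and (295,338). The tray is empty. I'll lower it along the reverse arc.

```bash
python3 -m handwheel '[0.6,-2.8,1.7,0,0.36, 0.6,-2.9,1.7,0,0.36, 1.2,-5.9,3.1,0,0.36, 1.2,-6,2.8,0,0.36, 1.3,-6.1,2.5,0,0.36, 1.3,-6.3,2.2,0,0.36, 1.3,-6.4,1.8,0,0.36, 1.3,-6.4,1.5,0,0.36]'; python3 -m handwheel '[1.3,-6.5,1.2,0,0.36, 1.4,-6.6,0.8,0,0.36, 1.4,-6.6,0.5,0,0.36, 1.4,-6.6,0.2,0,0.36, 1.4,-6.6,-0.2,0,0.36, 1.4,-6.6,-0.5,0,0.36, 1.4,-6.6,-0.8,0,0.36, 0.7,-3.3,-0.6,0,0.36]';python3 -m handwheel '[0.6,-3.2,-0.6,0,0.36, 0.7,-3.2,-0.7,0,0.36, 0.6,-3.2,-0.8,0,0.36, 0.7,-3.2,-0.9,0,0.36, 0.6,-3.2,-0.9,0,0.36,0.7,-3.2,-1.1,0,0.36, 0.6,-3.1,-1.1,0,0.36, 0,0,0,0,0.36]'
```

```text
time: 12.7
tool_pos: [0.4244, 0.0565, 0.2579]
tool_rot: [3.141, -0.0, 0.203]
contact_force: [-0.1, -2.1, -2.1]
opening: 0.0331
grip_force: 0.8
time: 13.5
tool_pos: [0.4347, 0.0071, 0.2582]
tool_rot: [3.141, 0.0, 0.202]
contact_force: [0.7, -1.3, -1.5]
opening: 0.0334
grip_force: 0.9
time: 14.3
tool_pos: [0.4392, -0.015, 0.2521]
tool_rot: [3.141, 0.0, 0.202]
contact_force: [0.9, -3.4, -2.1]
opening: 0.0332
grip_force: 1.2
```

Now at about 0.1 rad, with the lever resting on the pushing finger. The last part goes slowly until the force vanishes.

```bash
python3 -m handwheel '[0.3,-1.5,-0.6,0,0.36, 0.3,-1.5,-0.6,0,0.36, 0.3,-1.5,-0.6,0,0.36, 0.3,-1.5,-0.7,0,0.36, 0.3,-1.5,-0.7,0,0.36, 0.3,-1.5,-0.7,0,0.36, 0.3,-1.5,-0.7,0,0.36, 0.3,-1.5,-0.7,0,0.36]';python3 -m handwheel '[0.3,-1.3,0,0,0.36, 0.3,-1.3,0,0,0.36, 0.3,-1.2,0,0,0.36, 0.3,-1,0,0,0.36, 0.2,-1,0,0,0.36, 0,0,0,0,0.36]'
```

```text
time: 15.1
tool_pos: [0.4415, -0.0265, 0.2469]
tool_rot: [-3.141, -0.0, 0.203]
contact_force: [0.4, -0.1, 0.1]
opening: 0.0329
grip_force: 0.0
time: 15.7
tool_pos: [0.4429, -0.0324, 0.247]
tool_rot: [3.142, -0.0, 0.203]
contact_force: [0.5, -0.2, 0.2]
opening: 0.0329
grip_force: 0.0
```

Zero contact force at the start position. I open the jaws, rise and check.

```bash
python3 -m handwheel '[0,0,0,0,0.5, 0,0,0,0,0.5, 0,0,15,0,0.5, 0,0,30,0,0.5, 0,0,30,0,0.5, -15,-40,10,0,0.5, -15,-40,0,0,0.5, -15,-40,0,0,0.5]'; python3 -m handwheel '[-10,-40,0,0,0.5,0,-45,0,0,0.5,0,-45,0,0,0.5,0,-30,0,0,0.5,0,0,0,0,0.5,0,0,0,0,0.5]'
python3 - <<'E'
from h import *
np.set_printoptions(precision=4,suppress=True)
p,d=eyes.read_camera('top');W=cloud(d,eyes.calibration('top'));z=W[...,2]
cv2.imwrite('pics/t5.png',p)
dark=p.max(2)<75
k=dark&(z>.2)&(abs(W[...,0]-.459)<.05)&(abs(W[...,1]+.027)<.06);print('lever',W[k].mean(0),'was .4592 -.027 .2605')
k=np.zeros(z.shape,bool);k[185:300,287:405]=1;k&=(z>.125)&(z<.14);q=W[k]
A=np.c_[q[:,:2],np.ones(len(q))];print('floor slope',np.linalg.lstsq(A,q[:,2],rcond=None)[0][:2],q[:,2].mean())
k=dark&(z>.18)&(z<.215)&(W[...,0]>.57)&(W[...,0]<.68)&(W[...,1]>.05)&(W[...,1]<.2);q=W[k]
print('gate',q.mean(0),np.linalg.svd((q-q.mean(0))[:,:2],full_matrices=0)[2][0])
for n,x,y,a,b in(('jar',.707,.1596,.04,.06),('wheel',.3645,.0639,.03,.045)):
    m=(z>a)&(z<b)&(np.hypot(W[...,0]-x,W[...,1]-y)<.045)&(W[...,0]>.66 if n=='jar' else True);print(n,W[m].mean(0))
E
```

```text
time: 16.5
tool_pos: [0.3974, -0.1533, 0.3325]
tool_rot: [3.141, -0.001, 0.204]
contact_force: [0.8, -0.6, 0.4]
opening: 0.0462
grip_force: 0.0
time: 17.1
tool_pos: [0.3877, -0.3124, 0.3315]
tool_rot: [-3.14, 0.0, 0.202]
contact_force: [0.4, 0.8, 0.4]
opening: 0.0458
grip_force: 0.0
lever [ 0.4593 -0.027   0.2605] was .4592 -.027 .2605
floor slope [0.0009 0.0045] 0.13036026997370903
gate [0.633  0.1298 0.2019] [ 0.1739 -0.9848]
jar [0.7069 0.1596 0.0512]
wheel [0.3644 0.0639 0.0357]
```

View pics/t5.png

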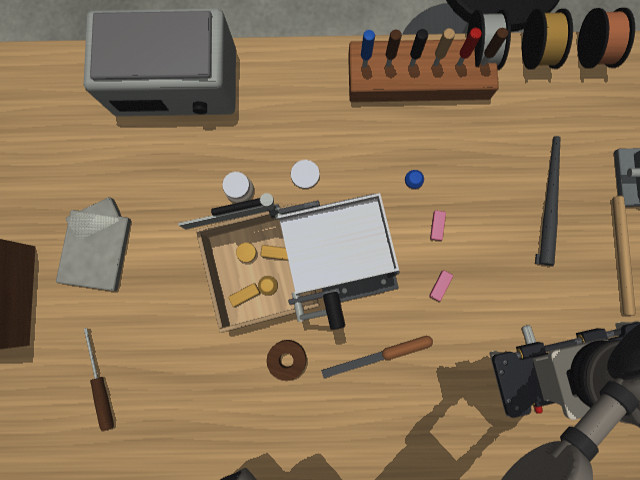

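The tray is empty and level, and the lever is back at its starting position to within 0.1 mm. The gate is open, the four castings lie in the tub at (246,253), (274,253), (267,285) and (244,295), and the bystanders have not moved.

```bash
python3 -c "
from cell import robot
print(robot.hand_in())"
```

```text
the job is handed in; nothing more can be done
None
```

The job is handed in at about 17 s on the robot's clock: gate opened to its stop, all four castings tipped into the tub, tray lowered gently until it lay level, and the jar, felt wheel and cap left where they stood.

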